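Stack a chair foot and hold the clamp dial

ROBOT

A 6-joint arm with a two-finger parallel gripper is mounted at the origin on the work surface. World frame = base frame: x ahead of the robot, y to its left, z up, the work surface at z = 0. Lengths are in mm, angles in rad, forces in N, time in s.
With the tool pointing down it reaches from about 300 to 775 mm from the base axis. Payload 14.6 kg.
Tool frame: the origin (TCP) lies on the centre line of the jaws, within the pads' length; the fingertips stand 19 mm ahead of it and the grasp point (between the pads) is the TCP (bot.tip_reach is the distance from the TCP to the fingertips, in mm); z points along the fingers, y is the line along which they close (so a half turn about z gives the same grasp; the last joint's range is limited). The gripper opens to 85 mm and grips with 20 to 120 N. Pads are 22 mm wide; open, the fingers measure 114 mm over their backs; the gripper's body (76 mm by 85 mm) begins 54 mm behind the grasp point. The pads swing forward as they close: fully open they stand 13 mm farther back than shut.
Start: joints at [1.036, 0.3, 1.521, -0, 1.321, -0.067], TCP at [248.004, 490.901, 250.281] pointing down, gripper open.
Joint ranges: [-3.03, 3.03], [-0.79, 2.21], [0.23, 2.52], [-1.04, 4.18], [0, 3.07], [-2.55, 2.55]. Speed limits (rad/s): [2.22, 2.22, 2.57, 3.14, 3.14, 3.14].

INTERFACE

Orientations are given as a unit quaternion [w, x, y, z].
In Python, from rig import bot gives the robot as it stands. Calls block until the motion is done:
- bot.move_to(position, orientation): joint-space move of the TCP to a pose.
- bot.servo_line(position, attitude=None, speed=150, until_force=None): straight line of the TCP; attitude=None keeps the orientation; speed is the mean speed in mm/s. With until_force (N) it stops when the force on the tool has changed by that much, and returns True; else False.
- bot.move_joints(angles): joint-space move.
- bot.move_gripper(opening, grip_force=None): finger opening in mm; grip_force is the grip in N (None keeps the last); returns when the fingers have stopped.
- bot.dwell(seconds).
- bot.ik(position, orientation): joint angles nearest the present ones, or None.
- bot.read_state(): the state.
- bot.read_camera(name): name is "scene" or "top"; returns a dict with "image" (480x640x3 uint8, blue, green, red), "depth" (480x640 float32, mm along the optical axis (not along the pixel's ray), 0 where there is no reading), "fovy" (degrees; the focal length in pixels is half the picture's height over the tangent of half this angle, whatever the lens; pixels are square), "cx", "cy" (the principal point, pixels), "k1" (the pictures are not rectified: a ray, as slopes to the right and down, at radius r is drawn at 1 + k1 r^2 times it, then the intrinsics apply), "eye" and "attitude" of the camera in the world. Camera axes: x right, y down, z forward; pixel columns grow to the right and rows downward; lengths in mm; the calibration is good to about 2 mm. A picture is of the moment at which its call begins.
A pose or a line that the arm cannot do raises bot.MotionError and nothing moves.
- bot.finish_job(): hands the job in; it is judged then, once.
The state is a dict: "clock": time; "joint_positions": joint angles; "qvel": joint speeds; "effort": joint torques, N m; "ee_pos": TCP position; "tool_rot": TCP orientation; "ft_force": force on the tool from outside, world axes, zero at the start; "moment": the same for the moment, N m; "grip_width": finger opening in mm; "grip_force": force on a finger pad.
Only numpy, scipy, OpenCV 4.12 (cv2) and the standard library are available. Lean on these libraries where they do the work, as an engineer would, in place of code of your own. Each camera call takes 0.05 s, during which the arm holds its last target. There are 200 camera calls.

TASK

Make up a chair foot in the air clamp: lay the plywood disc flat and centred on the round steel seat, let go of it, then lay the black glide disc flat and centred on top of it and let go. Only then press the orange handle of the spring-return dial down with the fingers, past the first two detents to the third (not on to the end stop), and finish while still holding it there against its spring, so that the clamp arm stays over the stack. Leave the bottle, the staple box and the tape roll where they are.

Things in the scene. Friction and masses are not known exactly. Their poses are not given: they have to be found in the camera images.
- ply_mid (a point): plywood disc, brown upper face and paler edge, diameter 60 mm, 14 mm thick, about 30 g, lying flat on the table; the point is its centre, half-way up
- glide_mid (a point): black plastic glide disc with a small grey dot on top, diameter 50 mm, 10 mm thick, about 22 g, lying flat on the table; the point is its centre, half-way up
- seat_top (a point): centre of the upper face of the round steel seat of the air clamp; the seat's diameter is 84 mm, its upper face 20 mm above the table
- fixture: air clamp fixture, fixed: blue base plate 190 x 110 x 12 mm; origin on the table under the seat's centre, x axis away from the robot along the base. A steel swing arm with a red tip, 64 mm above the table, turns on a post 100 mm from the origin along +x. At rest it points back and to the left, away from the seat; geared to the dial, it swings over the stack by itself, its tip over the centre at the third detent. Keep clear of it
- dial_pad (a point): centre of the upper face of the dial's orange handle pad (60 mm long, 36 wide, 10 thick), 100 mm from the dial's axis. At rest the handle slopes up to its free end at 0.45 rad, the point 178 mm above the table; at the third detent it slopes down at 0.45 rad, the point 91 mm above the table, about 5 mm nearer the robot. Press straight down from above with closed fingers
- dial_base: fixed grey dial housing, foot 120 x 85 mm, 165 mm high at the dial's rim; origin on the table under the dial's axis (level, along y, 130 mm up), x axis away from the robot; the handle reaches 130 mm out to -x. Marks on the cheeks' outer sides show the handle's direction at rest (white), detents one and two (yellow) and three (red)
- dial (a joint): angle of the dial in rad: 0 at rest with the handle up, grows as the handle is pressed down; detents at 0.3, 0.6 and 0.9, end stop at 1.15. Between them small bumps are felt; the detents do not hold it: let go, it springs back to 0. The handle takes about 3 to 8 N at the pad's centre
- bottle: bystander: clear water bottle with blue label, diameter 62 mm, 170 mm high; origin at the centre of its underside
- staples: bystander: cardboard staple box with a yellow band, 55 x 95 x 34 mm; origin at the centre of its underside
- tape: bystander: yellow tape roll lying flat, diameter 84 mm, 25 mm high; origin at the centre of its underside

How it is judged:
By the outcome, as a careful person would: the job done as asked, in the order asked, and still so for the second after the job is handed in, while the arm keeps its last pose, push and grip.
It also fails if it takes over 64 s, if anything falls off the work surface, if the arm or the gripper's body presses on something with over 40 N, if the wrist force passes 120 N, or if a joint passes its speed limit or range.

## Working session

There is one attempt and no reset: what is moved stays moved. The work goes in short steps, each a Python script; the robot and the scene stay as the last script left them, time stands still between calls to the robot, and variables do not carry over. Pictures are saved under pics/ and viewed, at most 10 in all, crops included, and the job is handed in when it is done.

```bash
mkdir -p pics; ls; cat > h.py <<'E'
import numpy as np, cv2, pickle
from rig import bot
from scipy.spatial.transform import Rotation as R
def snap(name,tag):
    c=bot.read_camera(name); cv2.imwrite(f'pics/{tag}.png',c['image']); pickle.dump(c,open(f'pics/{tag}.pkl','wb')); return c
def load(tag): return pickle.load(open(f'pics/{tag}.pkl','rb'))
def ray(c,u,v):
    f=240/np.tan(np.radians(c['fovy'])/2)
    K=np.array([[f,0,c['cx']],[0,f,c['cy']],[0,0,1.]])
    p=np.array([[[float(u),float(v)]]])
    s=cv2.undistortPoints(p,K,np.array([c['k1'],0,0,0,0.]))[0,0]
    q=np.array(c['attitude']); Rm=R.from_quat(q[[1,2,3,0]])
    return np.array(c['eye']),Rm.apply([s[0],s[1],1.])
def atz(c,u,v,z):
    e,d=ray(c,u,v); return e+d*(z-e[2])/d[2]
def atdepth(c,u,v):
    e,d=ray(c,u,v); return e+d*float(c['depth'][int(round(v)),int(round(u))])
def down(yaw):  # tool pointing down, closing line (tool y) at world angle yaw
    y=np.array([np.cos(yaw),np.sin(yaw),0]); z=np.array([0,0,-1.]); x=np.cross(y,z)
    q=R.from_matrix(np.c_[x,y,z]).as_quat(); return q[[3,0,1,2]]
E
python3 - <<'E'
from h import *
for n in('scene','top'):
    c=snap(n,n+'0'); print(n,c['eye'],c['attitude'],c['fovy'],c['cx'],c['cy'],c['k1'])
s=bot.read_state();print(s['tool_rot'],s['clock'],s['grip_width'],s['ft_force'])
E
```

```text
pics
scene [1455.41397138 -275.83250054  908.83441427] [-0.33190687  0.72036934  0.54849566 -0.26468537] 46.57473288626045 331.14612403457824 234.88116126920673 0.0030705979882486864
top [ 490.61658637  -61.16085918 1070.65526753] [-0.01519252  0.71220544 -0.70138287  0.02438581] 49.0134295114884 326.97672847581345 233.41300320029734 -0.029897744081236993
[-1.57871275e-04  2.31791518e-01  9.72765347e-01 -4.96143566e-04] 0.1 85.5178928677134 [-0.00267683 -0.10278526  0.14363328]
```

View pics/top0.png

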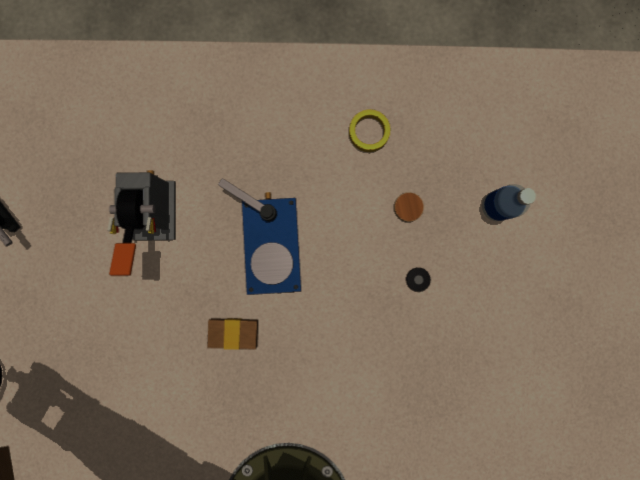

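View pics/scene0.png

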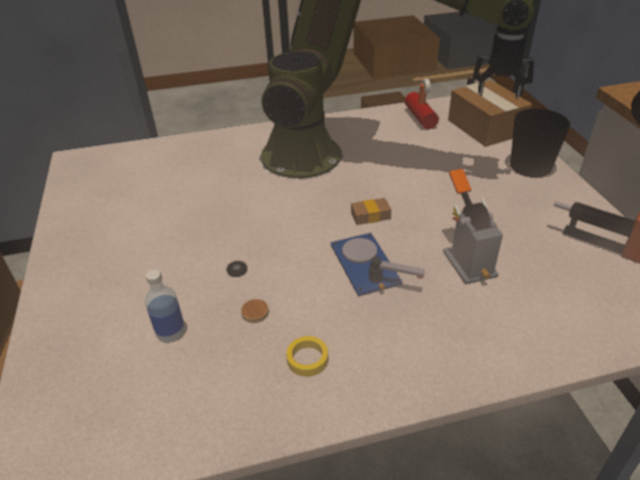

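The top picture shows the ply at (408,207), the glide at (418,279), the seat at (272,263), the orange pad at (122,259), the swing arm tip at about (222,182), the staples at (232,334), the tape at (370,131) and the bottle at (505,203). Next I'll refine these by segmentation.

```bash
cat > seg.py <<'E'
from h import *
def blob(c,u,v,r,fn):
    im=c['image'].astype(int); m=fn(im).astype(np.uint8)*255
    w=np.zeros_like(m); w[v-r:v+r,u-r:u+r]=m[v-r:v+r,u-r:u+r]
    cs,_=cv2.findContours(w,cv2.RETR_EXTERNAL,cv2.CHAIN_APPROX_NONE)
    k=max(cs,key=cv2.contourArea); return k
def circ(c,k,z):
    P=np.array([atz(c,p[0][0],p[0][1],z)[:2] for p in k])
    A=np.c_[2*P,np.ones(len(P))]; s=np.linalg.lstsq(A,(P**2).sum(1),rcond=None)[0]
    return s[:2],2*np.sqrt(s[2]+s[:2]@s[:2])
brown=lambda i:(i[...,2]-i[...,0]>45)
black=lambda i:(i.sum(2)<200)
grey=lambda i:(i[...,2]>110)&(abs(i[...,2]-i[...,0])<30)
orange=lambda i:(i[...,2]>120)&(i[...,0]<70)&(i[...,1]<110)
E
python3 - <<'E'
from seg import *
t=load('top0'); s=load('scene0')
for c,L in((t,[('ply',408,207,22,brown,14),('glide',418,279,20,black,10),('seat',272,263,28,grey,20)]),(s,[('ply',255,309,20,brown,14),('glide',237,268,16,black,10),('seat',360,250,24,grey,20)])):
    for n,u,v,r,fn,z in L:
        k=blob(c,u,v,r,fn); print(n,circ(c,k,z),cv2.boundingRect(k),c['image'][v,u], 'depth',atdepth(c,u,v))
for c,u,v in((t,122,259),(s,460,181)):
    k=blob(c,u,v,24,orange); r=cv2.minAreaRect(k); print('pad',r,atdepth(c,*r[0]),atz(c,*r[0],178)); print([atdepth(c,*p[0])for p in k[::6]] if c is t else '')
# base plate yaw and others
blue=lambda i:(i[...,0]>100)&(i[...,2]<70)
k=blob(t,272,245,60,blue); r=cv2.minAreaRect(k); print('base',[atz(t,*p,12)[:2].round(1) for p in cv2.boxPoints(r)])
for n,u,v,z in(('tip',222,182,64),('post',268,213,64),('bottle',505,203,0),('tape',370,131,25),('rimL',118,210,165),('rimR',143,210,165)): print(n,atz(t,u,v,z),atdepth(t,u,v))
a=cv2.resize(t['image'][150:310,90:310],None,fx=3.6,fy=3.6,interpolation=cv2.INTER_CUBIC);cv2.imwrite('pics/crop1.png',a)
E
```

```text
ply (array([ 607.58714535, -239.41493148]), np.float64(57.55992082638541)) (395, 192, 29, 29) [ 30  59 102] depth [ 606.09874575 -237.64374613   12.97537343]
glide (array([ 460.48000357, -258.86473389]), np.float64(47.46103868222293)) (406, 268, 25, 24) [65 71 74] depth [ 461.05480689 -259.20918562   10.53068456]
seat (array([489.00662684,  35.23678803]), np.float64(79.30030797794147)) (252, 243, 40, 41) [110 119 131] depth [488.8916172   34.48063985  16.61817869]
ply (array([ 607.63471907, -238.32672028]), np.float64(59.95950230396974)) (241, 298, 28, 23) [ 63  93 136] depth [ 608.36659204 -236.70832752   12.91494074]
glide (array([ 465.82934311, -258.62382297]), np.float64(42.886116696743954)) (228, 262, 18, 14) [ 89  95 100] depth [ 468.84291671 -257.22663675   14.3510025 ]
seat (array([490.15875275,  36.56624195]), np.float64(81.9908098798227)) (342, 238, 35, 24) [123 128 140] depth [495.38822591  36.81873032  21.44646061]
pad ((121.13786315917969, 258.5262756347656), (18.804767608642578, 32.97850799560547), 10.784297943115234) [492.6956698  276.64947422 174.72004403] [492.688058
[... 490 characters left out ...]
array([480.32989134, 260.07069464, 182.27502297]), array([490.44020329, 261.21446452, 175.37548071]), array([500.6596399 , 260.43324267, 173.78949386]), array([511.05063483, 261.60110088, 166.73465273]), array([517.85433266, 263.18142031, 167.79978194]), array([517.81920394, 275.09763576, 163.50400474]), array([517.55443365, 284.19615697, 166.85288541])]
pad ((459.550048828125, 180.6500244140625), (24.349536895751953, 14.546475410461426), 71.56504821777344) [498.01258469 273.03000419 178.61116056] [497.21128732 273.48937482 178.        ]
Traceback (most recent call last):
  File "seg.py", line 6, in blob
    k=max(cs,key=cv2.contourArea); return k
ValueError: max() iterable argument is empty
```

```bash
python3 - <<'E'
from seg import *
t=load('top0')
print(t['image'][285,260],t['image'][225,290])
blue=lambda i:(i[...,0]>60)&(i[...,0]-i[...,2]>25)
k=blob(t,272,245,60,blue); r=cv2.minAreaRect(k); print('base',[atz(t,*p,12)[:2].round(1) for p in cv2.boxPoints(r)])
for n,u,v,z in(('tip',222,182,64),('post',268,213,64),('bottle',490,205,0),('tape',370,131,25),('rimL',118,210,165),('rimR',143,210,165)): print(n,atz(t,u,v,z).round(),atdepth(t,u,v).round())
a=cv2.resize(t['image'][150:310,90:310],None,fx=3.6,fy=3.6,interpolation=cv2.INTER_CUBIC);cv2.imwrite('pics/crop1.png',a)
print(bot.tip_reach)
for p,y in(((607,-239,20),0),((607,-239,20),np.pi/2),((460,-259,20),0),((460,-259,20),np.pi/2),((489,35,30),np.pi/2),((493,276,110),np.pi/2),((493,276,110),0)):
    for yy in(y,y-np.pi): 
        q=bot.ik(p,down(yy)); print(p,round(yy,2),None if q is None else np.round(q,2))
E
```

```text
[72 42 20] [79 47 22]
base [array([613.6,  98.9]), array([621.4,  -9. ]), array([434.1, -22.8]), array([426.6,  84.1])]
tip [643. 130.  64.] [643. 130.  61.]
post [585.  40.  64.] [584.  39.  69.]
bottle [ 615. -409.    0.] [ 608. -390.   59.]
tape [ 757. -158.   25.] [ 763. -160.    2.]
rimL [576. 289. 165.] [577. 290. 161.]
rimR [577. 246. 165.] [580. 255. 137.]
19.0
(607, -239, 20) 0 [-0.43  0.78  1.37 -0.    1.   -0.43]
(607, -239, 20) -3.14 None
(607, -239, 20) 1.57 [-0.43  0.78  1.37 -0.    1.   -2.  ]
(607, -239, 20) -1.57 [-0.43  0.78  1.37 -0.    1.    1.14]
(460, -259, 20) 0 [-0.58  0.56  1.76 -0.    0.82 -0.58]
(460, -259, 20) -3.14 None
(460, -259, 20) 1.57 [-0.58  0.56  1.76 -0.    0.82 -2.15]
(460, -259, 20) -1.57 [-0.58  0.56  1.76 -0.    0.82  0.99]
(489, 35, 30) 1.57 [-0.    0.48  1.86 -0.    0.8  -1.57]
(489, 35, 30) -1.57 [-0.    0.48  1.86 -0.    0.8   1.57]
(493, 276, 110) 1.57 [ 0.45  0.49  1.61 -0.    1.04 -1.13]
(493, 276, 110) -1.57 [ 0.45  0.49  1.61 -0.    1.04  2.02]
(493, 276, 110) 0 [ 0.45  0.49  1.61 -0.    1.04  0.45]
(493, 276, 110) -3.14 None
```

View pics/crop1.png

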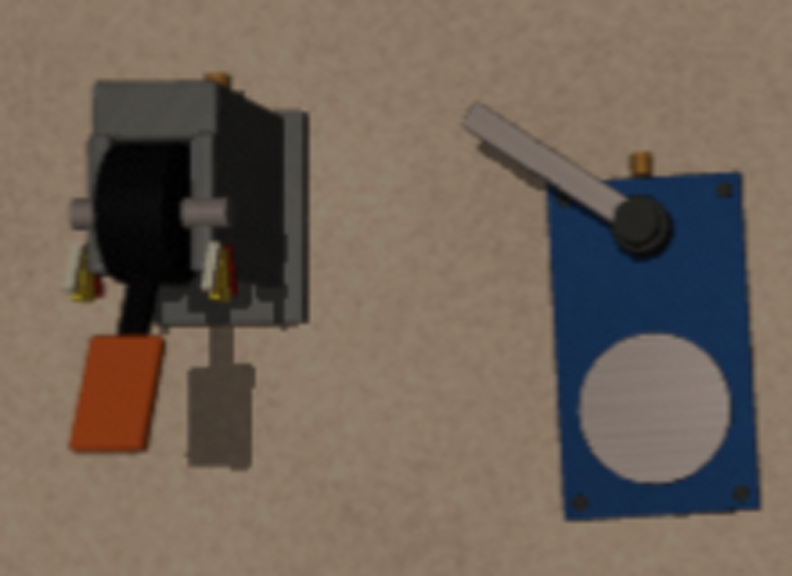

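The crop shows the fixture turned about 4°, the seat clear and the swing arm well away at back-left. Next I'll pick the ply, pinching along x and then y so that it is centred in both axes.

```bash
cat >> h.py <<'E'
def st():
    s=bot.read_state(); print('t%.1f'%s['clock'],np.round(s['ee_pos'],1),'w%.1f gf%.1f'%(s['grip_width'],s['grip_force']),'F',np.round(s['ft_force'],1)); return s
E
python3 - <<'E'
from h import *
x,y=607.6,-239
bot.move_gripper(76,20)
bot.move_to((x,y,260),down(0)); st()
bot.servo_line((x,y,45),speed=200)
print(bot.servo_line((x,y,5),speed=25,until_force=4)); s=st()
z=s['ee_pos'][2]+5
bot.servo_line((x,y,z),speed=40)
bot.move_gripper(50,20); st()
c=snap('top','t1')
E
```

```text
t3.2 [ 607.9 -238.2  260. ] w75.9 gf0.0 F [ 0.1 -0.2 -0.6]
True
t5.7 [ 607.6 -239.     9.5] w76.6 gf3.1 F [-1.8  0.6  5.9]
t6.3 [ 607.6 -239.    14.5] w59.2 gf21.7 F [-1.   0.9  2.4]
```

```bash
python3 - <<'E'
from h import *
x,y,z=607.6,-239,16
bot.move_gripper(76,20)
bot.servo_line((x,y,z+1),speed=40)
bot.move_to((x,y,z+1),down(-np.pi/2)); 
bot.servo_line((x,y,z),speed=40)
bot.move_gripper(50,30); st()
bot.servo_line((x,y,120),speed=150); st()
bot.move_to((489.5,36,120),down(-np.pi/2)); st()
bot.servo_line((489.5,36,45),speed=150); s=st()
c=snap('top','t2'); 
a=cv2.resize(c['image'][190:310,190:350],None,fx=4,fy=4,interpolation=cv2.INTER_CUBIC);cv2.imwrite('pics/crop2.png',a)
E
```

```text
t8.9 [ 607.8 -239.1   16.3] w58.9 gf32.3 F [-1.1  0.9  1.7]
t9.7 [ 607.1 -238.8  118.8] w58.7 gf32.2 F [ 0.8 -0.7 -0.9]
t10.9 [490.2  35.3 120. ] w58.7 gf32.2 F [ 1.1 -0.5 -0.3]
t11.5 [490.   35.7  45.5] w58.7 gf32.2 F [-0.3 -0.2 -0.1]
```

View pics/crop2.png

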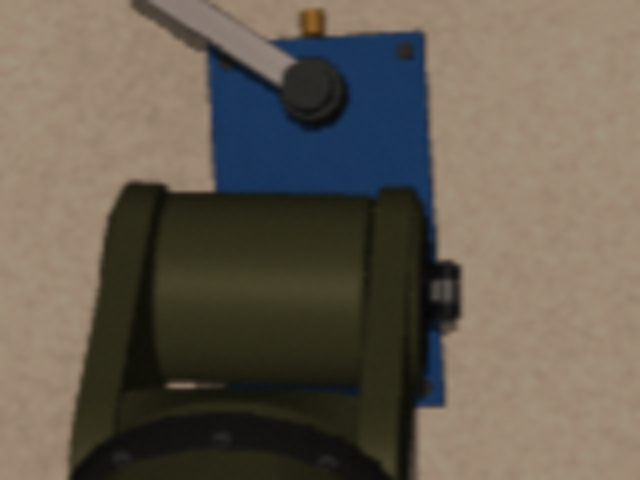

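The gripper is over the seat and hides it from the top camera. I'll lower to contact, release and check after retreating.

```bash
python3 - <<'E'
from seg import *
p=(489.5,36)
print(bot.servo_line((*p,33),speed=15,until_force=3)); s=st()
bot.move_gripper(80,20); bot.dwell(.2); st()
bot.servo_line((*p,130),speed=150)
bot.move_to((460.5,-259,130),down(0)); st()
c=snap('top','t3'); s=snap('scene','s3')
for c,L in((c,[('ply',272,261,24,brown,34)]),(s,[('ply',360,247,20,brown,34)])):
    for n,u,v,r,fn,z in L:
        k=blob(c,u,v,r,fn); print(n,circ(c,k,z),cv2.boundingRect(k))
c=load('t3')
a=cv2.resize(c['image'][200:320,200:360],None,fx=4,fy=4,interpolation=cv2.INTER_CUBIC);cv2.imwrite('pics/crop3.png',a)
E
```

```text
True
t12.2 [489.5  36.   36.2] w58.6 gf32.7 F [-0.8 -0.2  5.7]
t12.7 [489.2  36.   35.8] w79.7 gf0.0 F [-0.3  0.5  0.2]
t15.3 [ 460.6 -258.7  129.8] w80.1 gf0.0 F [-0.1 -0.5  0.5]
ply (array([490.49227495,  33.92319671]), np.float64(57.452705703754575)) (257, 248, 30, 30)
ply (array([494.45818154,  33.9771122 ]), np.float64(58.715953027556395)) (347, 238, 25, 18)
```

View pics/crop3.png

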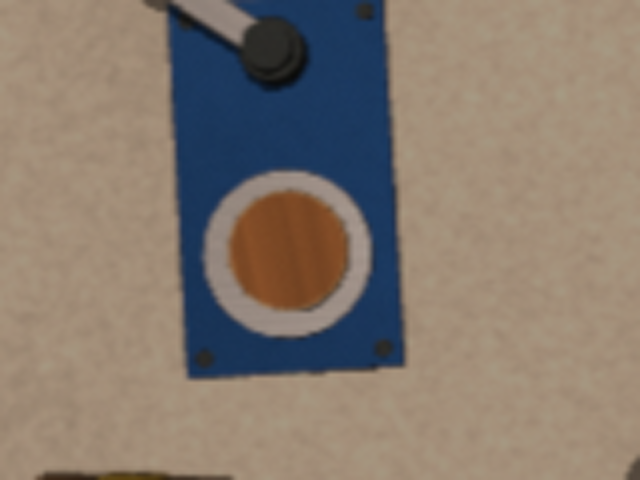

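```bash
python3 - <<'E'
from seg import *
for tag,u,v,r,zs in(('t3',272,261,26,(20,34)),('top0',272,263,26,(20,)),('s3',360,249,22,(20,34))):
    c=load(tag); c['image']=cv2.resize(c['image'],None,fx=4,fy=4,interpolation=cv2.INTER_CUBIC)
    notblue=lambda i:(i[...,2]>i[...,0]-5)&(i.sum(2)>170)
    for fn,z in((notblue,20),(brown,34))[:len(zs)]:
        k=blob(c,u*4,v*4,r*4,fn); k=cv2.convexHull(k)/4.-0.375
        print(tag,z,circ(c,k,z),k.min((0,1)),k.max((0,1)))
E
```

```text
t3 20 (array([488.98781846,  35.3271804 ]), np.float64(83.24017910007468)) [250.875 242.375] [292.125 283.625]
t3 34 (array([490.67515566,  33.96533579]), np.float64(59.386038439501256)) [256.375 247.125] [286.375 277.125]
top0 20 (array([488.97334562,  35.28502365]), np.float64(83.2245001446818)) [250.625 242.375] [292.375 283.875]
s3 20 (array([478.99742894,  70.86297571]), np.float64(171.0374650675817)) [337.625 226.625] [381.375 270.375]
s3 34 (array([494.59953465,  34.13457852]), np.float64(61.446261941277044)) [346.875 237.625] [371.125 255.125]
```

The ply sits about 2 mm off the seat's centre, which is good. Next I'll pick the glide the same way.

```bash
python3 - <<'E'
from h import *
x,y=460.8,-258.9
bot.move_gripper(68,20)
bot.servo_line((x,y,45),speed=200)
print(bot.servo_line((x,y,5),speed=25,until_force=4)); s=st()
z=s['ee_pos'][2]+5
bot.servo_line((x,y,z),speed=40)
bot.move_gripper(40,20); st()
bot.move_gripper(68,20)
bot.move_to((x,y,z+1),down(-np.pi/2))
bot.servo_line((x,y,z),speed=40)
bot.move_gripper(40,30); st()
bot.servo_line((x,y,130),speed=150); st()
E
```

```text
True
t17.5 [ 460.8 -258.9   11.9] w68.1 gf3.9 F [-2.6  1.7  9. ]
t18.1 [ 460.8 -258.9   17. ] w49.2 gf20.3 F [-2.4  0.9  4.2]
t20.4 [ 460.9 -259.    17.2] w48.9 gf30.6 F [-1.7  0.   4.4]
t21.3 [ 460.4 -258.7  129.1] w48.2 gf31.0 F [-0.4 -0.2 -0.6]
```

```bash
python3 - <<'E'
from seg import *
p=(489.4,36.1)
bot.move_to((*p,130),down(-np.pi/2))
bot.servo_line((*p,58),speed=150)
print(bot.servo_line((*p,47),speed=15,until_force=2.5)); st()
bot.move_gripper(70,20); bot.dwell(.2); st()
bot.servo_line((*p,140),speed=150)
bot.move_to((440,200,250),down(-np.pi/2)); bot.move_gripper(0,20); st()
c=snap('top','t4')
c4=dict(c); c4['image']=cv2.resize(c['image'],None,fx=4,fy=4,interpolation=cv2.INTER_CUBIC)
for fn,z in((brown,34),(black,44)):
    k=blob(c4,272*4,261*4,100,fn); k=cv2.convexHull(k)/4.-0.375; print(z,circ(c4,k,z))
a=cv2.resize(c['image'][180:310,90:310],None,fx=3.6,fy=3.6,interpolation=cv2.INTER_CUBIC);cv2.imwrite('pics/crop4.png',a)
E
```

```text
True
t23.6 [489.5  36.1  51.2] w48.9 gf31.7 F [-2.5 -0.2  6.3]
t24.1 [489.2  36.1  50.7] w70.2 gf0.0 F [-0.5  1.3  0.3]
t26.4 [440. 200. 250.] w-0.1 gf0.0 F [ 0.5 -0.3  0.2]
34 (array([490.68206123,  34.0035386 ]), np.float64(59.13141892826576))
44 (array([494.0119945 ,  33.05480843]), np.float64(136.79374241096116))
```

View pics/crop4.png

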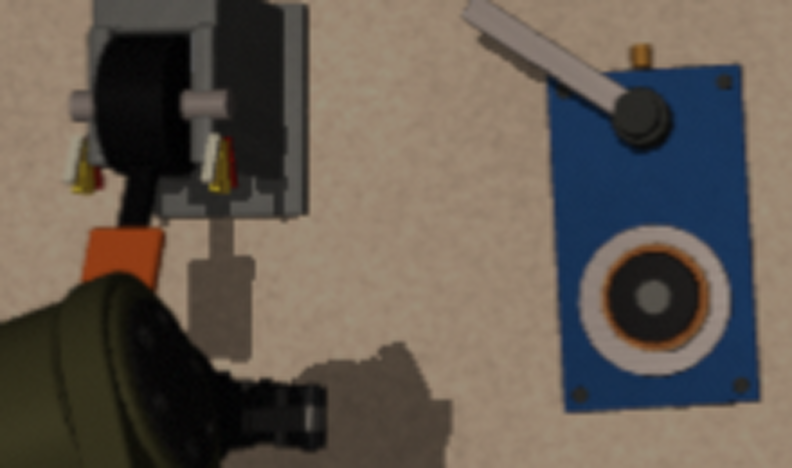

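The glide is centred on the ply and the swing arm is still at rest. Next I'll press the handle in stages and read the dial angle from the swing arm.

```bash
python3 - <<'E'
from h import *
p=(486,276.5)
bot.move_to((*p,250),down(-np.pi/2))
bot.servo_line((*p,215),speed=100)
print(bot.servo_line((*p,180),speed=40,until_force=2)); st()
bot.servo_line((*p,124),speed=40); bot.dwell(.3); st()
c=snap('top','t5')
a=cv2.resize(c['image'][160:310,90:310],None,fx=3.6,fy=3.6,interpolation=cv2.INTER_CUBIC);cv2.imwrite('pics/crop5.png',a)
E
```

```text
True
t27.8 [485.9 276.5 202.1] w0.3 gf1.5 F [ 1.5 -0.1  2.5]
t30.2 [486.8 276.6 124.3] w0.1 gf2.6 F [ 1.7 -0.6  6.6]
```

View pics/crop5.png

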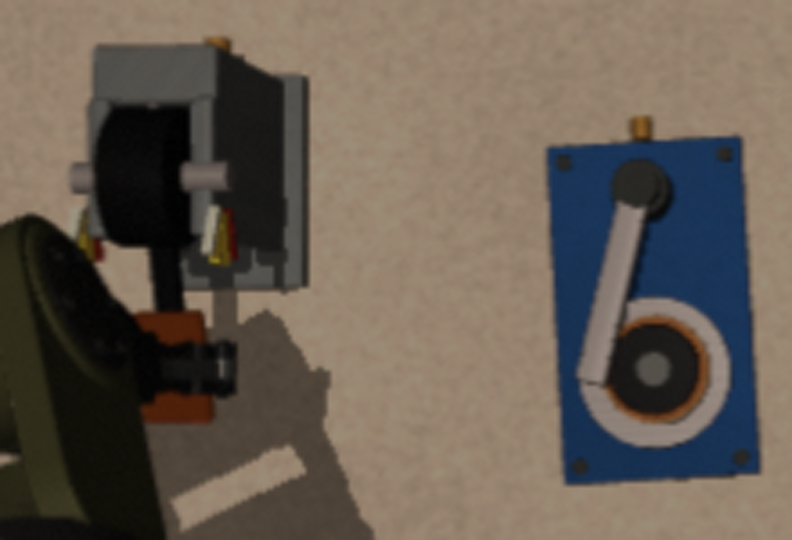

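The swing arm points from (640,190) to (593,382) in the crop, about 18° short of the centre. That is about 0.13 rad of dial, or 12 mm of press.

```bash
python3 - <<'E'
from h import *
bot.servo_line((486,276.5,112.5),speed=25); bot.dwell(.4); st()
c=snap('top','t6')
a=cv2.resize(c['image'][160:310,90:310],None,fx=3.6,fy=3.6,interpolation=cv2.INTER_CUBIC);cv2.imwrite('pics/crop6.png',a)
E
```

```text
t31.3 [486.5 276.5 112.5] w0.3 gf2.6 F [-0.3 -0.8  5.7]
```

View pics/crop6.png

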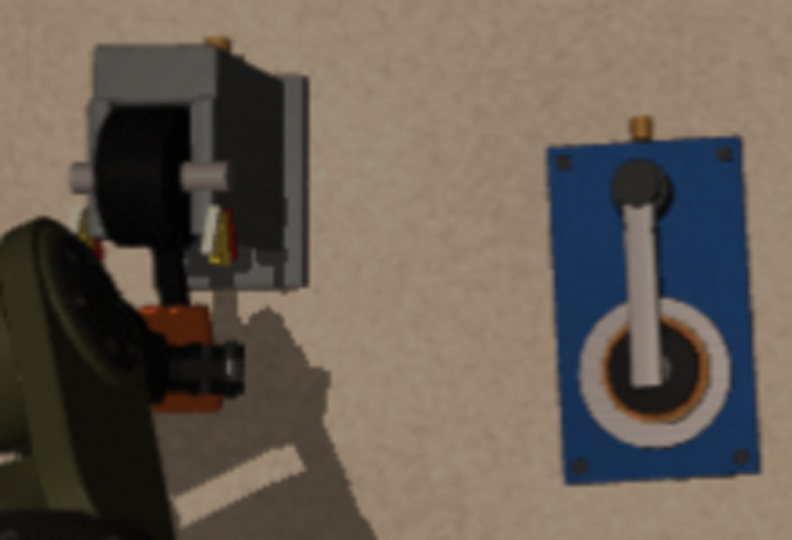

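The arm lies over the stack about 1° short of the base's axis (0.01 rad of dial). I'll press 1 mm more and hand in.

```bash
python3 - <<'E'
from h import *
bot.servo_line((486,276.5,111.5),speed=10); bot.dwell(.3); st()
print(bot.finish_job())
E
```

```text
t31.9 [486.6 276.6 111.7] w0.1 gf2.9 F [0.4 0.6 6.2]
the job is handed in; nothing more can be done
None
```

I handed the job in at about 32 s: the plywood disc is about 2 mm off the seat's centre with the glide centred on it by eye, and the dial is held at the third detent with the clamp arm over the stack, as last seen in the picture taken just before a final 1 mm press.

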